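# Slide the jolly boat into its display slip

## Robot

A 7-joint arm with a two-finger parallel gripper is mounted at the origin on the work surface. World frame = base frame: x ahead of the robot, y to its left, z up, the work surface at z = 0. Lengths are in mm, angles in rad, forces in N, time in s.
With the tool pointing down it reaches from about 400 to 900 mm from the base axis. Payload 5.5 kg.
Tool frame: the origin (TCP) lies on the mounting face of the last link; the fingertips stand 178 mm ahead of it and the grasp point (between the pads) lies 159 mm ahead of it; z points along the fingers, y is the line along which they close (so a half turn about z gives the same grasp; the last joint's range is limited). The gripper opens to 92 mm and grips with 3 to 60 N. Pads are 19 mm wide; open, the fingers measure 130 mm over their backs; the gripper's body (75 mm by 190 mm) begins 47 mm behind the grasp point.
Start: joints at [1.566, 0.501, -0.427, 1.55, 0.221, 1.138, -0.21], TCP at [172.024, -626.82, 404.729] pointing down, gripper open.
Joint ranges: [-2.88, 2.88], [-0.31, 2.03], [-1.54, 1.56], [0.2, 2.42], [-1.41, 4.55], [0.19, 2.02], [-2.57, 2.57]. Speed limits (rad/s): [2.57, 2.57, 3.14, 3.14, 3.14, 3.14, 3.14].

## Interface

Orientations are given as a unit quaternion [x, y, z, w].
In Python, from rig import observe, snapshot, sign_off gives the robot as it stands. The module is installed in compiled form; this text tells all that it offers.
- The arm moves only by the shell command python3 -m creep 'ROWS'. ROWS is JSON, one flat list of numbers, 7 for each row, row after row: the closure, from 0 (fully open) to 1 (shut), then the shift along the tool's x, y, z in m, then the turn, a rotation vector about the tool's x, y, z in rad. In form: [gripper, dx, dy, dz, ax, ay, az, gripper, dx, dy, dz, ax, ay, az, ...]. A call has 1 to 10 rows; each row is the pose to reach, as a shift and turn from the pose commanded when the call began, along the tool's axes at that moment; what a row does not reach only later rows make up. A row lasts 1/12 s, in which the tool goes at most 41.7 mm and 7.16 degrees, less where a joint would pass 70% of its speed; a pose out of reach is approached as far as the arm can. A call with a gripper value outside its range is refused whole. The fingers move at their own pace and stop on an object; the grip force is fixed at half the most. Time passes only in rows, so rows that repeat a pose let the fingers close. It gives the time, the measured TCP pose, the force, the opening and the grip force at its end, in the units of the state.
- observe(): the state, without advancing time (a new reading comes with each control period).
- snapshot(name): name is "side" or "top"; returns a dict with "img" (420x560x3 uint8, red, green, blue), "fov_y" (degrees; the focal length in pixels is half the picture's height over the tangent of half this angle, whatever the lens; pixels are square), "cx", "cy" (the principal point, pixels), "world_from_camera" (4x4, takes a point from camera to world coordinates). Camera axes: x right, y down, z forward; pixel columns grow to the right and rows downward; lengths in mm; the calibration is good to about 2 mm. A picture is of the moment at which its call begins. There is no depth.
- sign_off(): hands the job in; it is judged then, once.
The state is a dict: "time": time; "qpos": joint angles; "joint_vel": joint speeds; "effort": joint torques, N m; "tcp_pos": TCP position; "ee_rot": TCP orientation; "force": force on the tool from outside, world axes, zero at the start; "torque": the same for the moment, N m; "finger_gap": finger opening in mm; "grip_force": force on a finger pad.
Only numpy, scipy, OpenCV 4.12 (cv2) and the standard library are available. Lean on these libraries where they do the work, as an engineer would, in place of code of your own. Each camera call takes 0.05 s, during which the arm holds its last target. There are 200 camera calls.

## Task

Put the small jolly boat, the one standing on a flat brass foot, into the oak display slip: bring its foot in under the brass lips through the slip's open end and slide it fully home to the stop. Let go of it there, and leave the longer boat on its wooden chocks where it stands.

Things in the scene. Friction and masses are not known exactly. Their poses are not given: they have to be found in the camera images.
- boat_mid (a point): Mid-hull of the jolly boat (x to bow, z up): open cherry boat 130 long, two thwarts, 0.2 to 0.4 kg. Flat sides 42 mm apart within 25 mm fore and aft of here: grip across them. Hull bottom 15 mm below this point, top 15 above. Below it a brass post 14 mm wide on a flat foot 60 long, 50 wide, 8 thick, underside 55 mm below this point. Stands to the left or right of the slip.
- slip_mouth (a point): Open end of the oak slip's track, centre of its floor, 10 mm above the table. x runs into the track. Before it: open apron 110 mm long, 116 wide, with cheeks 14 mm high over the last 32 mm that narrow from 92 to 62 mm. Inside: track 62 mm wide, 110 long, shut by a stop 20 mm high; brass lips over it, underside 14 mm and top 20 mm above the floor, slot between them 34 mm wide. Fixed.
- slip_home (a point): Point on the track's floor 80 mm in from the mouth; axes as slip_mouth (x from the mouth to the stop, z up). The centre of the foot's underside is here when the foot touches the stop. The boat may go in bow or stern first.
- longboat_mid (a point): Mid-hull of the longer cherry boat, to be left alone: 175 mm long, 52 wide, four thwarts, on two wooden chocks, no brass foot, on the other side of the slip. Point 39 mm above the table, top 56 mm; x to the bow.
Not all that is in view belongs to the job. Leave any purple or turquoise look-alike of the part that bears boat_mid alone.

How it is judged (in metres and radians):
On the way:
1. the foot enters the track at its open end, under the lips (x of boat_mid in the frame of slip_home between -0.095 and -0.025 m and y of boat_mid in the frame of slip_home between -0.014 and 0.014 m and z of boat_mid in the frame of slip_home below 0.063 m), for 0.05 s.
At the end, for the whole second after the job is handed in: The jolly boat stands upright (within 0.15 rad) and at rest with its foot on the floor of the slip's track, under the lips, within 12 mm of the stop, its middle within 12 mm of the track's centre line and its length within 15 degrees of the track; the longer boat is within 30 mm of where it was (x of boat_mid in the frame of slip_home between -0.012 and 0.008 m and y of boat_mid in the frame of slip_home between -0.012 and 0.012 m and z of boat_mid in the frame of slip_home between 0.049 and 0.06 m and angle between boat_mid's own z axis and vertical below 0.15 rad and angle between the x axis of boat_mid and the x axis of slip_home, either way round below 0.26 rad and linear speed of boat below 0.02 m/s and distance of longboat_mid from where it was at the start of the episode below 0.03 m); the robot touches nothing.
It fails at once if the longer boat is shifted by more than 30 mm (distance of longboat_mid from where it was at the start of the episode above 0.03 m).
It also fails if it takes over 40 s, if anything falls off the work surface, if the arm or the gripper's body presses on something with over 40 N, if the wrist force passes 120 N, or if a joint passes its speed limit or range.

## Working session

There is one attempt and no reset: what is moved stays moved. The work goes in short steps, Python scripts to look and compute and a shell command to move; the robot and the scene stay as the last step left them, time stands still between calls to the robot, and variables do not carry over. Pictures are saved under pics/ and viewed, at most 10 in all, crops included, and the job is handed in when it is done.

```bash
mkdir -p pics
cat > h.py <<'E'
import numpy as np,cv2
from rig import observe,snapshot,sign_off
from scipy.spatial.transform import Rotation as R
def save(n,f):
    s=snapshot(n); cv2.imwrite('pics/'+f,s['img'][:,:,::-1]); np.savez('pics/'+f[:-4]+'.npz',**{k:v for k,v in s.items()}); return s
def load(f): return np.load('pics/'+f+'.npz')
def fl(s): return 210/np.tan(np.radians(float(s['fov_y'])/2))
def px2w(s,u,v,z):
    T=s['world_from_camera'];d=T[:3,:3]@np.array([(u-s['cx'])/fl(s),(v-s['cy'])/fl(s),1]);o=T[:3,3]
    return (o+d*(z-o[2])/d[2]).round(1)
def w2px(s,p):
    T=s['world_from_camera'];c=T[:3,:3].T@(np.array(p)-T[:3,3]);return (c[:2]/c[2]*fl(s)+[s['cx'],s['cy']]).round(1)
E
python3 - <<'E'
from h import *
for n in('top','side'):
    s=save(n,n+'0.png');print(n,s['fov_y'],s['cx'],s['cy'],s['world_from_camera'].round(2).tolist())
o=observe();print(o['tcp_pos'],o['ee_rot'],o['time'],o['finger_gap'])
E
```

```text
top 53.65137608963261 282.2646538734852 209.9161027934133 [[0.02, -0.99, 0.14, 336.75], [-1.0, -0.02, -0.01, 38.01], [0.01, -0.14, -0.99, 1037.56], [0.0, 0.0, 0.0, 1.0]]
side 47.9892226969307 275.6912828650124 210.96937244234553 [[-1.0, -0.08, 0.06, 401.92], [-0.1, 0.72, -0.69, 770.02], [0.01, -0.69, -0.72, 878.34], [0.0, 0.0, 0.0, 1.0]]
[ 171.84017354 -626.55403469  403.77283123] [ 9.91043608e-01  1.33535751e-01 -1.00412875e-04 -8.72448810e-04] 0.1 91.8474375404563
```

View pics/top0.png

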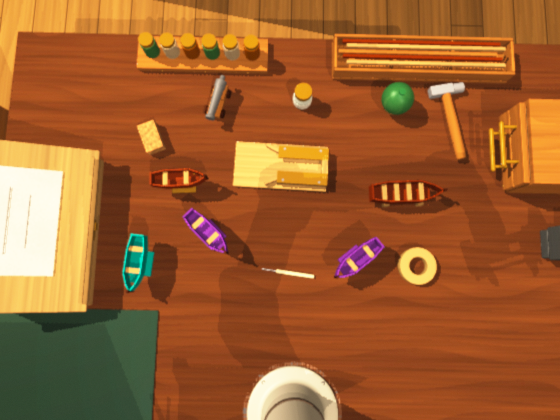

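View pics/side0.png

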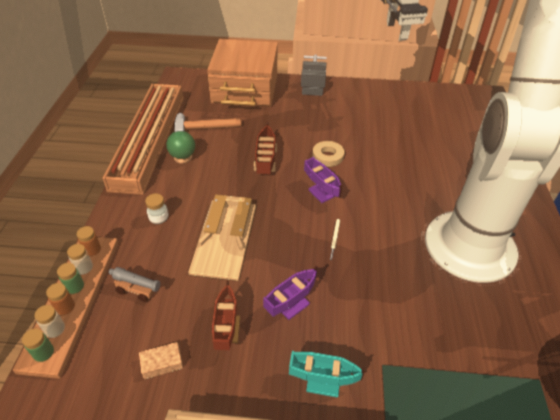

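The top view shows four candidates with a boat shape:
- Cherry boat at (178,179): two thwarts and a brass foot. This fits the jolly boat.
- Cherry boat at (405,192): four thwarts, so it is the longboat.
- Purple boats at (206,231) and (359,258), and a turquoise one at (134,262): look-alikes to leave alone.

The slip is at (281,167), with its apron to the left. I'll confirm with an enlarged crop.

Run:
```python
import cv2,numpy as np
a=cv2.imread('pics/top0.png')[130:210,140:340];b=cv2.imread('pics/side0.png')[185:355,180:270]
cv2.imwrite('pics/c1.png',cv2.resize(a,None,fx=4,fy=4,interpolation=cv2.INTER_CUBIC))
cv2.imwrite('pics/c2.png',cv2.resize(b,None,fx=3.5,fy=3.5,interpolation=cv2.INTER_CUBIC))
```

```text
(no output)
```

View pics/c1.png

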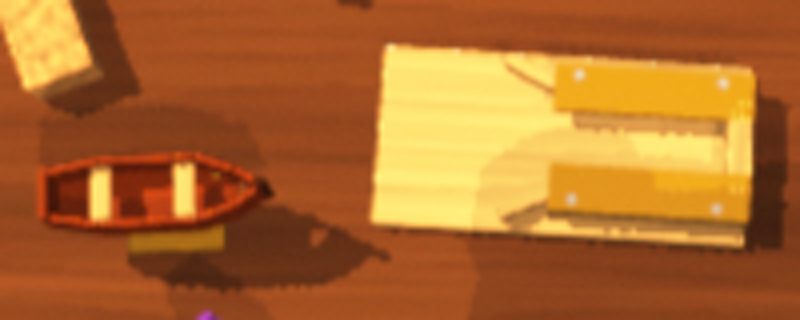

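View pics/c2.png

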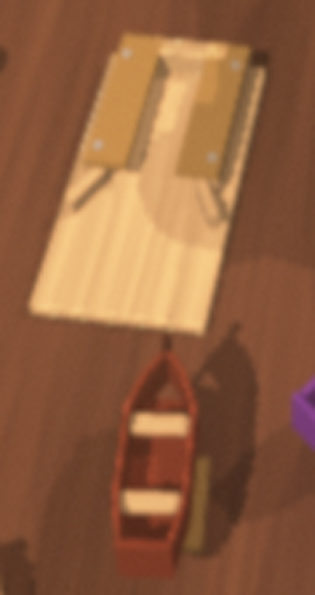

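Run:
```python
from h import *
t=load('top0');s=load('side0')
T=lambda U,V,z:px2w(t,U/4+140-.375,V/4+130-.375,z)
S=lambda U,V,z:px2w(s,U/3.5+180-.36,V/3.5+185-.36,z)
print('top mouth',T(556,110,30),T(549,165,30),'outer',T(556,65,30),T(547,212,30),'end',T(752,70,30),T(750,220,30),'slot far',T(724,122,30),T(722,170,30))
print('apron',T(386,45,10),T(372,225,10))
print('boat rim z70: stern',T(43,168,70),T(46,226,70),'bow',T(262,188,70),'sides',T(100,157,70),T(100,229,70),T(190,154,70),T(190,226,70))
print('thwarts',T(101,193,65),T(184,189,65))
print('foot',T(130,253,8),T(225,249,8))
print('side mouth',S(138,170,30),S(178,175,30),'outer',S(85,163,30),S(225,183,30),'apron',S(30,312,10),S(206,333,10))
print('boat',S(117,545,70),S(180,548,70),S(167,350,70),'thw',S(158,424,65),S(152,502,65),'foot',S(209,457,8),S(190,553,8))
o=observe();print(R.from_quat(o['ee_rot']).as_matrix().round(4).tolist())
```

```text
top mouth [609.2  42.8  30. ] [574.   46.4  30. ] outer [638.1  43.5  30. ] [544.3  47.   30. ] end [637.7 -79.3  30. ] [542.  -78.5  30. ] slot far [603.9 -62.   30. ] [573.2 -61.   30. ]
apron [654.8 152.4  10. ] [537.7 157.   10. ]
boat rim z70: stern [556.1 346.5  70. ] [521.1 342.5  70. ] bow [546.8 216.1  70. ] sides [563.5 313.1  70. ] [520.  310.5  70. ] [566.5 259.8  70. ] [523.  257.6  70. ]
thwarts [542.8 312.6  65. ] [546.3 263.4  65. ]
foot [516.8 308.3   8. ] [520.7 248.9   8. ]
side mouth [602.7  49.1  30. ] [575.   50.8  30. ] outer [639.8  46.6  30. ] [542.3  54.5  30. ] apron [654.8 158.9  10. ] [539.5 163.5  10. ]
boat [556.4 346.9  70. ] [522.6 345.2  70. ] [551.  219.8  70. ] thw [548.5 267.2  65. ] [543.2 316.7  65. ] foot [524.3 251.6   8. ] [525.6 315.1   8. ]
[[0.9643, 0.2647, -0.0004], [0.2647, -0.9643, 0.0017], [0.0, -0.0018, -1.0]]
```

The crops confirm it: the cherry two-thwart boat has a brass foot, and its bow points at the slip mouth. The two cameras put it at about (545, 282) with heading (0.07, -1). The slip mouth is near (591, 46) with its axis at about (-0.037, -1), so home is at about (588, -33). Sizes and heights are consistent with those given.

```bash
cat >> h.py <<'E'
def rel(p,yawdir,o=None):
    "shift (m) and rotvec to put TCP at p, tool x heading along yawdir, tool down"
    o=o or observe();A=R.from_quat(o['ee_rot']);x=np.array([*yawdir,0.])/np.hypot(*yawdir);z=np.array([0,0,-1.])
    B=R.from_matrix(np.c_[x,np.cross(z,x),z]);r=(A.inv()*B).as_rotvec()
    return (A.inv().apply(np.array(p)-o['tcp_pos'])/1000).round(4),r.round(4)
E
python3 - <<'E'
from h import *
print(rel((500,-330,405),(.6,.8)));print(observe()['qpos'].round(2))
E
```

```text
(array([ 0.3949, -0.1991, -0.0009]), array([-1.700e-03, -6.000e-04, -6.594e-01]))
[ 1.57  0.5  -0.43  1.55  0.22  1.14 -0.21]
```

```bash
python3 -m creep '[0,0.037,-0.019,0,0,0,-0.06, 0,0.075,-0.038,0,0,0,-0.12, 0,0.112,-0.057,0,0,0,-0.18, 0,0.149,-0.075,0,0,0,-0.24, 0,0.186,-0.094,0,0,0,-0.3, 0,0.223,-0.113,0,0,0,-0.36, 0,0.26,-0.131,0,0,0,-0.42, 0,0.297,-0.15,0,0,0,-0.48, 0,0.334,-0.169,0,0,0,-0.54, 0,0.371,-0.187,0,0,0,-0.6]'
python3 - <<'E'
from h import *
print(rel((560,0,400),(0.05,1)));print(observe()['qpos'].round(2))
E
```

```text
time: 0.93
tcp_pos: [481.3, -346.6, 404.5]
ee_rot: [0.907, 0.422, -0.0, -0.0]
force: [0.6, -0.7, 0.1]
finger_gap: 91.5
grip_force: 0.0
(array([ 0.3158, -0.1631,  0.0045]), array([-6.000e-04,  1.000e-04, -6.501e-01]))
[ 1.09  0.45 -0.68  1.69  0.31  1.11 -0.37]
```

```bash
python3 -m creep '[0.33,0.035,-0.018,0,0,0,-0.07, 0.33,0.07,-0.036,0,0,0,-0.14, 0.33,0.105,-0.054,0,0,0,-0.21, 0.33,0.14,-0.072,0,0,0,-0.28, 0.33,0.175,-0.09,0,0,0,-0.35, 0.33,0.21,-0.108,0,0,0,-0.42, 0.33,0.245,-0.127,0,0,0,-0.49, 0.33,0.28,-0.145,0,0,0,-0.56, 0.33,0.316,-0.163,0,0,0,-0.63, 0.33,0.316,-0.163,0,0,0,-0.65]'
python3 - <<'E'
from h import *
print(rel((545,282,310),(-0.068,1)));print(observe()['qpos'].round(2))
E
```

```text
time: 1.77
tcp_pos: [560.3, 8.1, 405.6]
ee_rot: [0.72, 0.694, 0.003, -0.001]
force: [0.1, 1.3, 1.4]
finger_gap: 61.5
grip_force: 0.0
(array([ 0.2725, -0.0257,  0.0973]), array([ 0.0023, -0.006 , -0.1052]))
[ 0.65  0.45 -0.92  1.77  0.39  1.11 -0.43]
```

```bash
python3 -m creep '[0.33,0.033,-0.003,0.01,0,0,-0.013, 0.33,0.067,-0.006,0.02,0,0,-0.026, 0.33,0.1,-0.01,0.03,0,0,-0.04, 0.33,0.133,-0.013,0.04,0,0,-0.053, 0.33,0.167,-0.016,0.05,0,0,-0.066, 0.33,0.2,-0.02,0.06,0,0,-0.08, 0.33,0.233,-0.022,0.07,0,0,-0.092, 0.33,0.26,-0.024,0.085,0,0,-0.105, 0.33,0.274,-0.026,0.095,0,0,-0.105, 0.33,0.274,-0.026,0.095,0,0,-0.105]'
python3 - <<'E'
from h import *
print(rel((545,282,214),(-0.068,1)));print(observe()['qpos'].round(2))
t=save('top','t1.png');s=save('side','s1.png')
a=t['img'][130:230,130:290,::-1];b=s['img'][220:370,150:310,::-1]
cv2.imwrite('pics/c3.png',np.hstack([cv2.resize(a,(400,375*2//3),interpolation=2),cv2.resize(b,(400,375),interpolation=2)[:250]]) if 0 else np.hstack([cv2.copyMakeBorder(cv2.resize(a,None,fx=2.5,fy=2.5,interpolation=2),0,125,0,0,0),cv2.resize(b,None,fx=2.5,fy=2.5,interpolation=2)]))
for z in(0,):
  o=observe()['tcp_pos'];g=o-[0,0,178]
  print(o,w2px(t,g),w2px(s,g))
E
```

```text
time: 2.6
tcp_pos: [546.3, 276.9, 307.5]
ee_rot: [0.686, 0.727, -0.001, -0.002]
force: [-1.5, 0.4, 0.2]
finger_gap: 61.4
grip_force: 0.0
(array([ 0.005 , -0.0007,  0.0935]), array([-0.0041, -0.0019, -0.0098]))
[ 0.09  0.67 -0.84  1.72  0.57  1.02 -0.9 ]
[548.4106982  273.16353906 309.00990455] [174.8 169.4] [221.8 289.4]
```

View pics/c3.png

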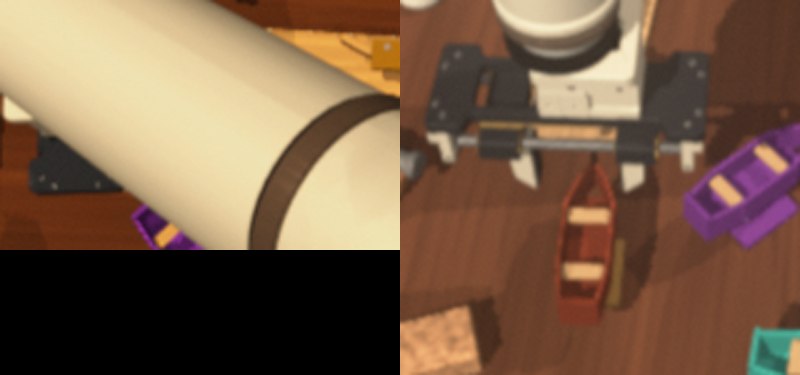

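The side crop shows the open fingers, tips near crop (525,187) and (633,187), straddling the boat's line slightly ahead of its middle. The fingers are clear of the purple boat. The arm hides the boat in the top view. I'll let it settle and then go down.

```bash
python3 -m creep '[0.33,0,0,0,0,0,0,0.33,0,0,0,0,0,0]'
python3 - <<'E'
from h import *
print(rel((545,282,213),(-0.068,1)));print(observe()['tcp_pos'])
E
```

```text
time: 2.87
tcp_pos: [549.7, 271.4, 310.2]
ee_rot: [0.689, 0.724, 0.0, 0.001]
force: [1.1, -0.4, 0.5]
finger_gap: 61.5
grip_force: 0.0
(array([ 0.0109, -0.0043,  0.0972]), array([ 0.001 ,  0.0009, -0.0185]))
[549.70678941 271.38670776 310.2160193 ]
```

```bash
python3 -m creep '[0.33,0.011,-0.004,0.012,0,0,-0.018, 0.33,0.011,-0.004,0.026,0,0,-0.018, 0.33,0.011,-0.004,0.04,0,0,-0.018, 0.33,0.011,-0.004,0.055,0,0,-0.018, 0.33,0.011,-0.004,0.07,0,0,-0.018, 0.33,0.011,-0.004,0.082,0,0,-0.018, 0.33,0.011,-0.004,0.09,0,0,-0.018, 0.33,0.011,-0.004,0.097,0,0,-0.018, 0.33,0.011,-0.004,0.097,0,0,-0.018, 0.33,0.011,-0.004,0.097,0,0,-0.018]'
python3 - <<'E'
from h import *
s=save('side','s2.png');o=observe()['tcp_pos'];print(o,w2px(s,[545,282,70]))
cv2.imwrite('pics/c4.png',cv2.resize(s['img'][230:370,150:310,::-1],None,fx=4,fy=4,interpolation=2))
E
```

```text
time: 3.7
tcp_pos: [544.2, 284.1, 212.5]
ee_rot: [0.682, 0.731, -0.0, -0.0]
force: [0.1, 0.4, -0.4]
finger_gap: 61.3
grip_force: 0.0
[544.42668644 284.26219404 213.12718008] [225. 311.]
```

View pics/c4.png

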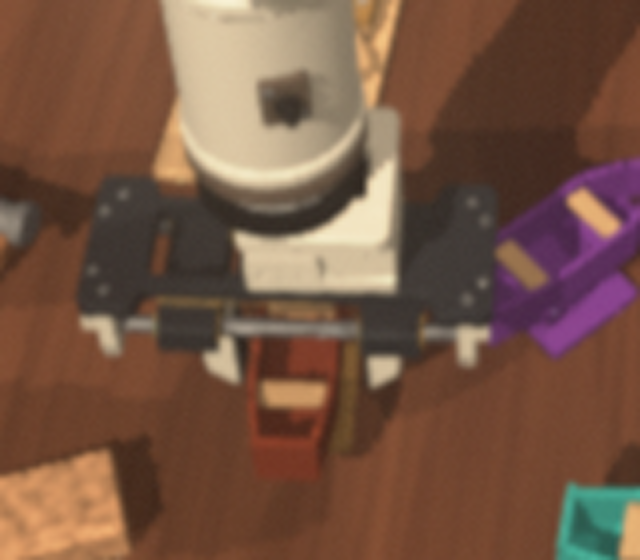

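The fingertips, at crop (222,365) and (384,370), straddle the hull around its middle with clear gaps on both sides. The body is clear of the purple boat. Now I'll grip and lift a little.

```bash
python3 -m creep '[0.5,0,0,0,0,0,0,0.6,0,0,0,0,0,0,0.8,0,0,0,0,0,0,0.8,0,0,0,0,0,0,0.8,0,0,0,0,0,0,0.8,0,0,0,0,0,0]'; python3 -c "
from h import *
print(rel((545,282,260),(-0.068,1)))"
```

```text
time: 4.25
tcp_pos: [544.8, 284.0, 213.4]
ee_rot: [0.682, 0.731, 0.001, 0.0]
force: [1.1, -0.8, 2.8]
finger_gap: 41.7
grip_force: 30.0
(array([-0.002 ,  0.0001, -0.0466]), array([ 0.0017, -0.0004,  0.0018]))
```

```bash
python3 -m creep '[0.8,0,0,-0.008,0,0,0,0.8,0,0,-0.02,0,0,0,0.8,0,0,-0.033,0,0,0,0.8,0,0,-0.045,0,0,0,0.8,0,0,-0.05,0,0,0,0.8,0,0,-0.05,0,0,0]'; python3 -c "
from h import *
print(rel((594,128,260),(0.037,1)),observe()['finger_gap'])"
```

```text
time: 4.75
tcp_pos: [544.8, 284.5, 265.1]
ee_rot: [0.682, 0.731, 0.002, 0.001]
force: [-0.1, 0.4, -2.9]
finger_gap: 41.7
grip_force: 30.0
(array([-0.1595,  0.0381,  0.005 ]), array([ 0.0032, -0.0014,  0.1069])) 41.68943909358275
```

```bash
python3 -m creep '[0.8,-0.012,0.003,0,0,0,0.01, 0.8,-0.032,0.008,0,0,0,0.02, 0.8,-0.055,0.013,0,0,0,0.035, 0.8,-0.078,0.019,0,0,0,0.05, 0.8,-0.1,0.024,0,0,0,0.065, 0.8,-0.122,0.029,0,0,0,0.08, 0.8,-0.142,0.034,0,0,0,0.095, 0.8,-0.154,0.037,0,0,0,0.107, 0.8,-0.16,0.038,0,0,0,0.107, 0.8,-0.16,0.038,0,0,0,0.107]';python3 -m creep '[0.8,0,0,0,0,0,0,0.8,0,0,0,0,0,0]'
python3 - <<'E'
from h import *
t=save('top','t3.png');s=save('side','s3.png');o=observe()['tcp_pos'];print(o,rel((594,128,260),(0.037,1)))
a=t['img'][120:220,220:350,::-1];b=s['img'][180:310,160:290,::-1]
cv2.imwrite('pics/c5.png',np.hstack([cv2.copyMakeBorder(cv2.resize(a,None,fx=3,fy=3,interpolation=2),0,90,0,0,0),cv2.resize(b,None,fx=3,fy=3,interpolation=2)]))
E
```

```text
time: 5.58
tcp_pos: [593.7, 124.8, 262.1]
ee_rot: [0.721, 0.693, -0.001, 0.0]
force: [0.2, -0.7, -2.3]
finger_gap: 41.9
grip_force: 30.0
time: 5.75
tcp_pos: [592.7, 128.7, 262.8]
ee_rot: [0.719, 0.695, 0.0, -0.001]
force: [0.3, -0.1, -2.3]
finger_gap: 41.6
grip_force: 30.0
[592.74868415 128.78517357 262.886191  ] (array([-0.0007,  0.0013,  0.0029]), array([-0.0001, -0.001 ,  0.0027]))
```

View pics/c5.png

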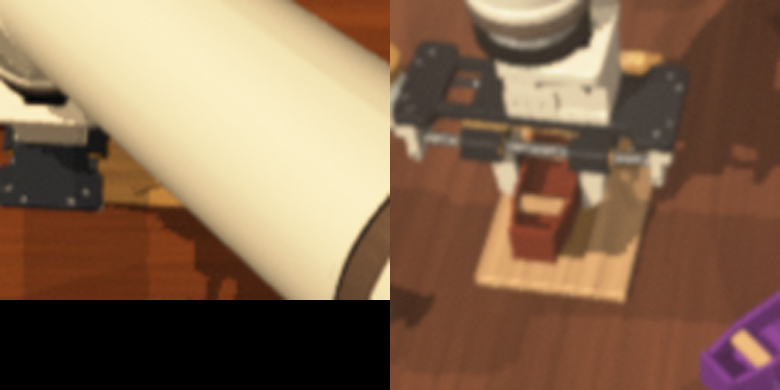

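The side crop shows the boat level over the apron, stern at crop (540,240), pointing straight at the mouth and centred between the apron's edges. I'll lower it to about 2 mm above the floor.

```bash
python3 -m creep '[0.8,0,0.001,0.008,0,0,0.003, 0.8,0,0.001,0.017,0,0,0.003, 0.8,0,0.001,0.026,0,0,0.003, 0.8,0,0.001,0.033,0,0,0.003, 0.8,0,0.001,0.037,0,0,0.003, 0.8,0,0.001,0.037,0,0,0.003,0.8,0,0.001,0.037,0,0,0.003,0.8,0,0.001,0.037,0,0,0.003]'
python3 - <<'E'
from h import *
o=observe();print(o['tcp_pos'],o['force'])
for k in(82,50,20): print(k,rel((591.3-.037*(-k),46.5+k,225.5),(0.037,1)))
E
```

```text
time: 6.52
tcp_pos: [594.4, 127.1, 225.9]
ee_rot: [0.721, 0.693, 0.0, -0.0]
force: [0.8, -1.0, -2.3]
finger_gap: 41.5
grip_force: 30.0
[594.43236775 127.0715355  225.90268698] [ 0.75873088 -1.02933223 -2.30978929]
82 (array([ 0.0014, -0.0002,  0.0004]), array([ 0.0002, -0.0002, -0.003 ]))
50 (array([-0.0306, -0.0001,  0.0004]), array([ 0.0002, -0.0002, -0.003 ]))
20 (array([-0.0606,  0.    ,  0.0004]), array([ 0.0002, -0.0002, -0.003 ]))
```

```bash
python3 -m creep '[0.8,-0.004,0,0,0,0,0, 0.8,-0.01,0,0,0,0,0, 0.8,-0.017,0,0,0,0,0, 0.8,-0.024,0,0,0,0,0, 0.8,-0.031,0,0,0,0,0, 0.8,-0.038,0,0,0,0,0, 0.8,-0.045,0,0,0,0,0, 0.8,-0.051,0,0,0,0,0, 0.8,-0.055,0,0,0,0,0, 0.8,-0.055,0,0,0,0,0]'
python3 - <<'E'
from h import *
o=observe();print(o['tcp_pos'],o['force'],o['torque'])
for k in(20,0,-40): print(k,rel((591.3+.037*k,46.5+k,225.5),(0.037,1)))
E
```

```text
time: 7.35
tcp_pos: [592.2, 70.4, 225.6]
ee_rot: [0.722, 0.692, -0.0, 0.0]
force: [0.3, -0.2, -2.8]
finger_gap: 42.3
grip_force: 30.0
[592.20411697  70.43215867 225.59143336] [ 0.26757251 -0.1771835  -2.75550174] [-0.04365669 -0.10177758  0.0058063 ]
20 (array([-0.0039, -0.    ,  0.0001]), array([-0.0002,  0.0009, -0.0047]))
0 (array([-0.0239,  0.0001,  0.0001]), array([-0.0002,  0.0009, -0.0047]))
-40 (array([-0.064 ,  0.0003,  0.0001]), array([-0.0002,  0.0009, -0.0047]))
```

```bash
python3 -m creep '[0.8,-0.004,0,0,0,0,-0.003, 0.8,-0.009,0,0,0,0,-0.003, 0.8,-0.015,0,0,0,0,-0.003, 0.8,-0.021,0,0,0,0,-0.003, 0.8,-0.027,0,0,0,0,-0.003, 0.8,-0.033,0,0,0,0,-0.003, 0.8,-0.039,0,0,0,0,-0.003, 0.8,-0.045,0,0,0,0,-0.003, 0.8,-0.05,0,0,0,0,-0.003, 0.8,-0.05,0,0,0,0,-0.003]'
python3 - <<'E'
from h import *
o=observe();print(o['tcp_pos'],o['force'],o['torque'])
s=save('side','s4.png')
cv2.imwrite('pics/c6.png',cv2.resize(s['img'][150:310,170:310,::-1],None,fx=3.5,fy=3.5,interpolation=2))
for k in(0,-40,-80): print(k,rel((591.3+.037*k,46.5+k,225.5),(0.037,1)))
E
```

```text
time: 8.18
tcp_pos: [590.2, 20.2, 225.6]
ee_rot: [0.721, 0.693, -0.0, 0.0]
force: [-0.4, -0.6, -1.4]
finger_gap: 41.7
grip_force: 30.0
[590.17794655  20.1696318  225.55174482] [-0.38098472 -0.62632953 -1.41972446] [-0.08955079 -0.08532719  0.01327526]
0 (array([0.0255, 0.0002, 0.0001]), array([-0.0001,  0.0004, -0.0014]))
-40 (array([-0.0145,  0.0002,  0.0002]), array([-0.0001,  0.0004, -0.0014]))
-80 (array([-0.0546,  0.0003,  0.0002]), array([-0.0001,  0.0004, -0.0014]))
```

View pics/c6.png

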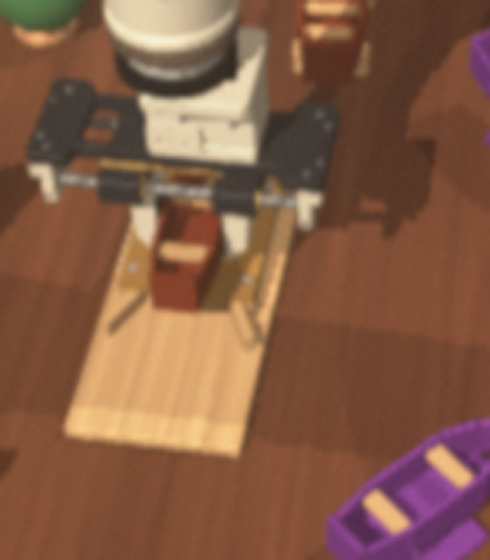

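The stern sits between the lips at crop (180,290) and the foot is inside the track with no contact force. The longboat is well clear. I'll slide on toward the stop.

```bash
python3 -m creep '[0.8,-0.005,0,0,0,0,-0.001, 0.8,-0.011,0,0,0,0,-0.001, 0.8,-0.018,0,0,0,0,-0.001, 0.8,-0.025,0,0,0,0,-0.001, 0.8,-0.032,0,0,0,0,-0.001, 0.8,-0.038,0,0,0,0,-0.001, 0.8,-0.043,0,0,0,0,-0.001, 0.8,-0.046,0,0,0,0,-0.001, 0.8,-0.046,0,0,0,0,-0.001, 0.8,-0.046,0,0,0,0,-0.001]'; python3 -c "
from h import *
o=observe();print(o['tcp_pos'],o['force'],o['torque'])"
```

```text
time: 9.07
tcp_pos: [588.4, -24.0, 225.8]
ee_rot: [0.72, 0.694, 0.0, -0.0]
force: [-0.1, -0.4, -2.5]
finger_gap: 42.1
grip_force: 30.0
[588.4416426  -24.0179442  225.79715162] [-0.06181268 -0.38025444 -2.51956637] [-0.02124475 -0.10617501  0.06290466]
```

```bash
python3 -m creep '[0.8,-0.001,0,0,0,0,0, 0.8,-0.002,0,0,0,0,0, 0.8,-0.003,0,0,0,0,0, 0.8,-0.004,0,0,0,0,0, 0.8,-0.005,0,0,0,0,0, 0.8,-0.006,0,0,0,0,0]'; python3 -c "
from h import *
o=observe();print(o['tcp_pos'],o['force'],o['torque'])"
```

```text
time: 9.57
tcp_pos: [588.2, -30.0, 225.7]
ee_rot: [0.72, 0.694, -0.0, 0.0]
force: [-0.1, 0.3, -2.3]
finger_gap: 41.9
grip_force: 30.0
[588.19676214 -29.95374347 225.72003253] [-0.05430167  0.25211572 -2.25279187] [-0.00977387 -0.12270426 -0.00171578]
```

```bash
for i in 1 2; do python3 -m creep '[0.8,-0.001,0,0,0,0,0, 0.8,-0.002,0,0,0,0,0, 0.8,-0.003,0,0,0,0,0]' | grep -E 'tcp|force'; done
```

```text
tcp_pos: [588.1, -32.5, 225.8]
force: [-0.5, 3.8, -1.9]
grip_force: 30.0
tcp_pos: [588.0, -33.4, 226.0]
force: [-1.1, 7.7, -1.9]
grip_force: 30.0
```

The foot reached the stop at y ≈ -33, where it was expected. I'll ease off 1 mm, set it down, release gently and look.

```bash
python3 -m creep '[0.8,0.001,0,0.001,0,0,0, 0.8,0.0015,0,0.002,0,0,0, 0.8,0.0015,0,0.003,0,0,0, 0.8,0.0015,0,0.003,0,0,0]'; python3 -m creep '[0.5,0,0,0,0,0,0,0.42,0,0,0,0,0,0,0.36,0,0,0,0,0,0,0.33,0,0,0,0,0,0,0.3,0,0,0,0,0,0,0.3,0,0,0,0,0,0]'
```

```text
time: 10.4
tcp_pos: [588.4, -32.8, 223.5]
ee_rot: [0.719, 0.695, 0.001, -0.0]
force: [-0.2, 6.3, 3.0]
finger_gap: 42.0
grip_force: 30.0
time: 10.9
tcp_pos: [588.1, -34.9, 222.7]
ee_rot: [0.72, 0.694, -0.0, 0.0]
force: [-0.5, -0.1, -0.4]
finger_gap: 63.8
grip_force: 0.0
```

```bash
python3 -m creep '[0.3,0,0,-0.01,0,0,0,0.3,0,0,-0.03,0,0,0,0.3,0,0,-0.055,0,0,0,0.3,0,0,-0.085,0,0,0,0.3,0,0,-0.115,0,0,0,0.3,0,0,-0.145,0,0,0,0.3,0,-0.02,-0.17,0,0,0,0.3,0,-0.05,-0.18,0,0,0,0.3,0,-0.085,-0.18,0,0,0,0.3,0,-0.1,-0.18,0,0,0]'
python3 - <<'E'
from h import *
s=save('side','s5.png');print(w2px(s,[588.4,-33.5,80]))
cv2.imwrite('pics/c7.png',cv2.resize(s['img'][100:300,160:320,::-1],None,fx=3,fy=3,interpolation=2))
E
```

```text
time: 11.73
tcp_pos: [485.0, -29.8, 403.4]
ee_rot: [0.719, 0.695, -0.001, 0.0]
force: [-0.4, 0.7, 0.4]
finger_gap: 64.5
grip_force: 0.0
[229.4 194.4]
```

View pics/c7.png

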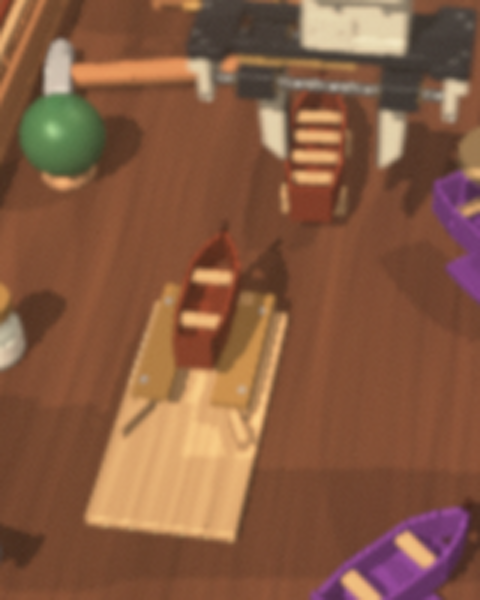

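Run:
```python
from h import *
s=load('s5');a=load('side0')
p=px2w(s,160+206/3-.33,100+298/3-.33,75);m=px2w(s,160+194/3-.33,100+402/3-.33,30)
print('thwart mid',p,'lip mouth centre',m,'initial thwart-mid minus boat (y) ~ 292-282')
print('same in start view: stern z70 y346 ; now stern',px2w(s,160+176/3-.33,100+344/3-.33,80),px2w(s,160+214/3-.33,100+347/3-.33,80))
print(observe()['joint_vel'].round(3))
```

```text
thwart mid [589.6 -22.7  75. ] lip mouth centre [590.   49.3  30. ] initial thwart-mid minus boat (y) ~ 292-282
same in start view: stern z70 y346 ; now stern [603.1  34.5  80. ] [573.3  34.6  80. ]
[-0.041  0.07   0.029 -0.076  0.063  0.005 -0.045]
```

The boat stands upright between the lips at crop (206,298). Its stern is at y ≈ 34, which puts mid-hull at about -31 to -33, at home to within a few mm. The longboat hasn't moved, and the gripper is clear.

```bash
python3 -m creep '[0.3,0,0,0,0,0,0,0.3,0,0,0,0,0,0,0.3,0,0,0,0,0,0]' | head -2; python3 -c "
from rig import sign_off;print(sign_off())"
```

```text
time: 12.03
tcp_pos: [489.1, -31.0, 403.3]
the job is handed in; nothing more can be done
None
```

The jolly boat stands in the slip with its foot under the lips against the stop, released; the longboat wasn't touched, and I handed the job in at about 12 s (sign-off returned no verdict).

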